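# Size a parcel on the packing bench

### The job

Size the parcel on the measuring board: with the fingertips push the brown carton along the board, away from the robot, until its far end is square and flush against the back stop. Then push the sliding gauge blade by its outer side towards the side stop until the carton sits snugly between blade and side stop, still flush with the back stop. Nothing is gripped or lifted (the fingers never touch the blade's inner face), the other things on the bench are left alone, and the robot ends clear of everything.

Things in the scene. Friction and masses are not known exactly. Their poses are not given: they have to be found in the camera images.
- station: Measuring board fixed on the bench, turned up to 0.25 rad: grey plate 15 mm thick, x -200 to +180, y +-200 mm, with aluminium stops 45 mm high on it. Origin on the bench under the plate; x points to the back stop (away from the robot), y left to the side stop. Inner face of the back stop at x = +140 mm, all along y; of the side stop at y = +150 mm, x from -140 to +140.
- corner (a point): Inner corner where the inner faces of back stop and side stop meet, at the plate's upper surface: (140, 150, 15) mm in the board's frame; same axes as the board. The carton's far left corner belongs here.
- carton: Closed brown carton, tape strip on top, 120 (x) x 100 (y) x 70 (z) mm, 0.3 to 0.65 kg, loose on the plate. Origin at the centre of its underside. Starts 80 to 120 mm short of its place, turned up to 0.3 rad on the board. Sized, its 120 mm length lies along the board's x, its x axis towards the back stop, its centre at (80, 100) mm in the board's frame.
- gauge (a joint): Travel of the sliding gauge in m: 0 at the right, growing towards the side stop (board's +y), to 0.26; starts at 0 to 0.03. Its blade's inner face is at y = -140 mm + travel on the board: 0.190 with the carton snug at the side stop. It stays where left; about 1.5 N slides it, up to 10 N more when it pushes the carton.
- gauge_outer (a point): Point on the blade's outer (right, -y) face, 110 mm in front of the back stop, 55 mm above the bench; moves with it; board's axes. The blade is an upright aluminium plate, 15 mm thick with its grey inner lining, reaching 170 mm from the back stop towards the robot, 18 to 73 mm above the bench, on a dark carriage (60 mm wide, top 75 mm above the bench) over the back stop.
- gauge_inner (a point): Point on the blade's inner (left, +y) face, a grey lining 165 mm long, 4 mm thick and 50 mm high, facing the carton: 110 mm in front of the back stop and 55 mm above the bench; moves with the blade; same axes as the board. Fingers must not touch this face.
- tape_roll: Bystander: pale, translucent ring of packing tape lying flat, 100 mm across, 48 mm high; origin at the centre of its underside.
- screw_jar: Bystander: small jar with black cap, 60 mm across, 85 mm high; origin at the centre of its underside.
- part_box: Bystander: small white box 80 x 50 x 40 mm; origin at the centre of its underside.
- bearing: Bystander: steel bearing ring lying flat, 62 mm across, 18 mm high; origin at the centre of its underside.
Not all that is in view belongs to the job. What is shaped like the carton but purple is not meant.

How it is judged:
By the outcome, as a careful person would: the job done as asked, in the order asked, and still so for the second after the job is handed in, with the robot touching nothing.
It also fails if it takes over 54 s, if anything falls off the work surface, if the arm or the gripper's body presses on something with over 40 N, if the wrist force passes 120 N, or if a joint passes its speed limit or range.

### The arm

A 6-joint arm with a two-finger parallel gripper is mounted at the origin on the work surface. World frame = base frame: x ahead of the robot, y to its left, z up, the work surface at z = 0. Lengths are in m, angles in degrees, forces in N, time in s.
With the tool pointing down it reaches from about 0.35 to 0.875 m from the base axis. Payload 15.5 kg.
Tool frame: the origin (TCP) lies at the very end of the fingers, on their centre line; the grasp point (between the pads) lies 19 mm behind it; y points along the fingers, z is the direction in which the jaws open and shut, and the axes are right-handed (so a half turn about y gives the same grasp; the last joint's range is limited). The gripper opens to 85 mm and grips with 20 to 120 N. Pads are 22 mm wide; open, the fingers measure 114 mm over their backs; the gripper's body (76 mm by 85 mm) begins 54 mm behind the grasp point. The pads swing forward as they close: fully open they stand 13 mm farther back than shut.
Start: joints at [59.272, 28.281, 77.091, -0, 74.628, -5.472], TCP at [0.267, 0.565, 0.231] pointing down, gripper open.
Joint ranges: [-166.48, 166.48], [-47.26, 123.95], [12.59, 153.08], [-70.14, 250.14], [6.76, 159.57], [-176.63, 176.63]. Speed limits (degrees/s): [108.29, 108.29, 147.25, 172.46, 172.46, 172.46].

### API

Orientations are given as a 3x3 rotation matrix whose columns are the frame's x, y, z axes.
In Python, from rig import r gives the robot as it stands.
- The arm moves only by the tool send_rows, never from a script. Its argument "series" is a list of rows, each a list of 7 numbers: the shift along the tool's x, y, z in mm, then the turn, a rotation vector about the tool's x, y, z in degrees, then the finger opening in mm, from 0 to 85.4. In form: [[dx, dy, dz, ax, ay, az, fingers], ...]. A call has 1 to 20 rows; each row is the pose to reach, as a shift and turn from the pose commanded when the call began, along the tool's axes at that moment; what a row does not reach only later rows make up. A row lasts 1/12 s, in which the tool goes at most 41.7 mm and 7.16 degrees, less where a joint would pass 70% of its speed; a pose out of reach is approached as far as the arm can. A call with a gripper value outside its range is refused whole. The fingers move at their own pace and stop on an object; "squeeze" is the grip in N (left out, the last holds). Time passes only in rows, so rows that repeat a pose let the fingers close. It gives the time, the measured TCP pose, the force and the opening at its end, in the units of the state.
- r.sense(): the state, without advancing time (a new reading comes with each control period).
- r.capture(name): name is "scene" or "top"; returns a dict with "image" (420x560x3 uint8, red, green, blue), "camera_matrix" (3x3 intrinsics, pixels), "view" (4x4, takes a point from world to camera coordinates). Camera axes: x right, y up, looking along -z (the intrinsics and any distortion apply to the point x, -y, -z); pixel columns grow to the right and rows downward; lengths in m; the calibration is good to about 2 mm. A picture is of the moment at which its call begins. There is no depth.
- r.job_done(): hands the job in, once; it reports no verdict.
The state is a dict: "t": time; "joints": joint angles; "dq": joint speeds; "tau": joint torques, N m; "eef_pos": TCP position; "tool_rot": TCP orientation; "wrist_force": force on the tool from outside, world axes, zero at the start; "ft_torque": the same for the moment, N m; "grip_width": finger opening in m.
Only numpy, scipy, OpenCV 4.12 (cv2) and the standard library are available. Lean on these libraries where they do the work, as an engineer would, in place of code of your own. Each camera call takes 0.05 s, during which the arm holds its last target. There are 200 camera calls.

## Working session

There is one attempt and no reset: what is moved stays moved. The work goes in short steps, Python scripts to look and compute and a tool call to move; the robot and the scene stay as the last step left them, time stands still between calls to the robot, and variables do not carry over. Pictures are saved under pics/ and viewed, about 8 in all and at most 12, crops included, and the job is handed in when it is done.

Besides the shell and the picture viewer there is one more tool, called after ">>>" in YAML: its name, and indented under it one key for each argument. send_rows: Moves the arm, as the interface text tells. Its arguments: {"type":"object","properties":{"series":{"type":"array"},"squeeze":{"type":"number"}},"required":["series"]}

```bash
mkdir -p pics; ls; python3 - <<'E'
from rig import r
import cv2,numpy as np
np.set_printoptions(precision=4,suppress=True)
for n in("scene","top"):
    c=r.capture(n); cv2.imwrite(f"pics/{n}0.png",c["image"][:,:,::-1]); print(n,c["camera_matrix"],c["view"],[k for k in c])
    np.savez(f"{n}0.npz",**{k:np.array(v) for k,v in c.items()})
s=r.sense();print(s["t"],s["eef_pos"],s["tool_rot"],s["wrist_force"],s["grip_width"])
E
```

```text
pics
scene [[462.2536   0.     290.084 ]
 [  0.     462.2536 202.427 ]
 [  0.       0.       1.    ]] [[-0.8001  0.5996 -0.018   0.5277]
 [-0.4443 -0.5723  0.6892  0.2184]
 [ 0.403   0.5595  0.7243 -1.5462]
 [ 0.      0.      0.      1.    ]] ['image', 'camera_matrix', 'view']
top [[447.7516   0.     285.1762]
 [  0.     447.7516 212.1802]
 [  0.       0.       1.    ]] [[-0.0229 -0.9997 -0.0066  0.0244]
 [ 0.9936 -0.0235  0.1105 -0.629 ]
 [-0.1107 -0.0041  0.9939 -1.1035]
 [ 0.      0.      0.      1.    ]] ['image', 'camera_matrix', 'view']
0.1 [0.2665 0.565  0.2307] [[ 0.9044 -0.0006  0.4266]
 [-0.4266 -0.001   0.9044]
 [-0.0001 -1.     -0.0011]] [ 0.5555  0.1204 -0.7129] 0.08542726040511031
```

View pics/scene0.png

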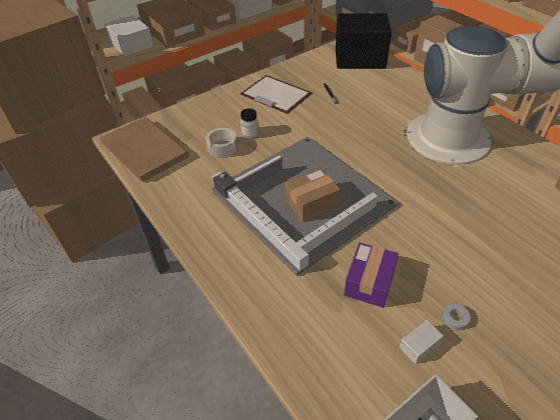

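View pics/top0.png

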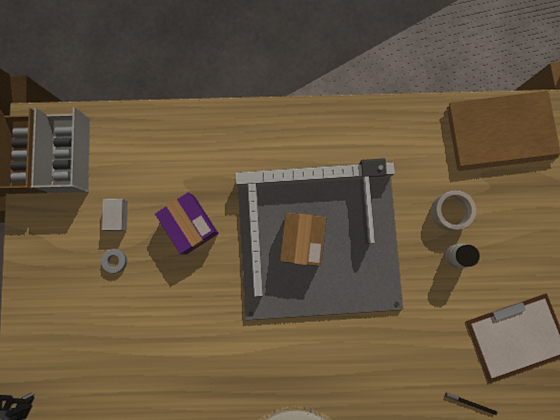

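The scene shows the board, with the side stop at top view (255,240), the back stop at (310,173), the gauge carriage at (373,168) and the blade at (369,210). Candidates in the top view are the brown carton with tape on the board (304,239), the purple carton (187,223), the flat brown box at the right (503,130) and the white part box (114,214). I choose the brown one on the board and check it in a crop.

```bash
python3 - <<'E'
import cv2
i=cv2.imread("pics/top0.png")[155:325,230:415]
cv2.imwrite("pics/crop0.png",cv2.resize(i,None,fx=3.5,fy=3.5,interpolation=cv2.INTER_CUBIC))
E
```

```text
(no output)
```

View pics/crop0.png

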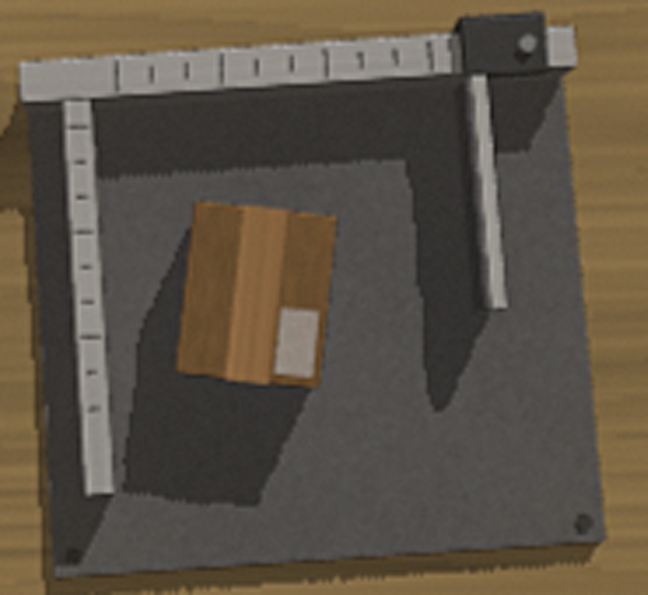

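The crop confirms it: a brown carton with tape and a label. Its top corners are at crop (194,203), (335,216), (320,386) and (178,372). The blade's top runs from (479,76) to (498,307).

```bash
cat > h.py <<'E'
import numpy as np
from scipy.optimize import least_squares
def proj_inv(c,px,z):
    K,V=c["camera_matrix"],c["view"]; R,t=V[:3,:3],V[:3,3]
    px=np.atleast_2d(px).astype(float)
    d=np.c_[(px[:,0]-K[0,2])/K[0,0],-(px[:,1]-K[1,2])/K[1,1],-np.ones(len(px))]@R
    o=-R.T@t
    return (o+d*((z-o[2])/d[:,2])[:,None])[:,:2]
def crop(p,x0=230,y0=155,f=3.5): return (np.atleast_2d(p)+.5)/f-.5+[x0,y0]
rot=lambda a:np.array([[np.cos(a),-np.sin(a)],[np.sin(a),np.cos(a)]])
E
python3 - <<'E'
from h import *
c=np.load("top0.npz")
W=lambda p,z:proj_inv(c,crop(p),z)
np.set_printoptions(precision=4,suppress=True)
back=W([[28,101],[240,88],[455,75]],.060); side=W([[90,105],[101,300],[112,490]],.060)
pr=W([[604,538]],.015)
# board: X = p + R b
def res(v):
    R=rot(v[2]); b=lambda w:(w-v[:2])@R
    return np.r_[b(back)[:,0]-.14,b(side)[:,1]-.15,(b(pr)-[-.2,-.2]).ravel()]
s=least_squares(res,[.6,0,0]); v=s.x; print("board",v,np.degrees(v[2]),"res",s.fun*1e3)
R=rot(v[2]); b=lambda w:(w-v[:2])@R
ct=W([[194,203],[335,216],[320,386],[178,372]],.085)
print("carton board",b(ct)*1e3,b(ct).mean(0)*1e3,"world",ct.mean(0))
e=np.diff(np.vstack([ct,ct[:1]]),axis=0);print("edge len",np.linalg.norm(e,axis=1))
f=b(ct);print("yaw",np.degrees([np.arctan2(*(f[0]-f[3])[::-1]),np.arctan2(*(f[1]-f[2])[::-1])]))
print("blade in/out",b(W([[471,80],[490,308],[487,78],[507,306]],.073))*1e3)
# scale ends
print("plate NL",b(W([[56,574]],.015))*1e3)
E
```

```text
board [ 0.57   -0.0723  0.0426] 2.4413873748129853 res [ 0.1087 -0.5945 -1.4409 -0.5519 -0.1979 -0.0584  1.9267  0.8082]
carton board [[ 56.1666  79.8151]
 [ 40.6496 -17.1183]
 [-75.3858   1.9486]
 [-59.502   98.4021]] [-9.5179 40.7619] world [ 0.5588 -0.032 ]
edge len [0.0982 0.1176 0.0978 0.1172]
yaw [-9.1289 -9.3314]
blade in/out [[ 131.8555 -121.4089]
 [ -29.497  -120.9119]
 [ 132.5319 -132.8098]
 [ -28.8889 -132.8225]]
plate NL [[-197.9173  196.6244]]
```

```bash
cat >> h.py <<'E'
B=np.array([.570,-.0723]);BA=.0426
def state():
    from rig import r
    s=r.sense();Rt=np.array(s["tool_rot"]);p=np.array(s["eef_pos"])
    b=rot(BA).T@(p[:2]-B)
    yaw=np.degrees(np.arctan2(Rt[1,0],Rt[0,0])-BA)
    f=rot(BA).T@np.array(s["wrist_force"])[:2]
    print("t %.2f board xy %.1f %.1f z %.1f yaw %.2f F(board) %.1f %.1f %.1f w %.1f"%(s["t"],*b*1e3,p[2]*1e3,yaw,*f,s["wrist_force"][2],s["grip_width"]*1e3))
    return s,p,Rt
def to(x,y,z,yaw=0):
    s,p,Rt=state()
    w=np.r_[B+rot(BA)@np.array([x,y])/1e3,z/1e3]
    d=Rt.T@(w-p)*1e3
    c=np.degrees(np.arctan2(Rt[1,0],Rt[0,0])-BA)
    print("shift",d.round(1),"turn about tool y",round(c-yaw,2))
E
python3 -c "
from h import *
to(-115,45,180);to(-115,45,35)"
```

```text
t 0.10 board xy -276.1 649.6 z 230.7 yaw -27.70 F(board) 0.6 0.1 -0.7 w 85.4
shift [ 423.7   51.2 -460.4] turn about tool y -27.7
t 0.10 board xy -276.1 649.6 z 230.7 yaw -27.70 F(board) 0.6 0.1 -0.7 w 85.4
shift [ 423.7  196.2 -460.3] turn about tool y -27.7
```

>>> send_rows:
  series:
    - [30,5,-30,0,-2,0,60]
    - [55,8,-60,0,-4,0,60]
    - [80,10,-87,0,-6,0,60]
    - [106,13,-115,0,-8,0,60]
    - [132,16,-144,0,-9,0,60]
    - [159,19,-173,0,-11,0,60]
    - [185,22,-201,0,-12,0,60]
    - [212,26,-230,0,-14,0,60]
    - [238,29,-259,0,-16,0,60]
    - [265,32,-288,0,-18,0,60]
    - [291,35,-317,0,-20,0,60]
    - [318,38,-345,0,-22,0,60]
    - [344,42,-374,0,-24,0,60]
    - [371,45,-403,0,-26,0,60]
    - [397,48,-432,0,-27.7,0,60]
    - [412,50,-448,0,-27.7,0,60]
    - [423.7,51,-460.4,0,-27.7,0,60]
    - [423.7,51,-460.4,0,-27.7,0,60]

```text
t: 1.6
eef_pos: [0.4544, -0.0346, 0.18]
tool_rot: [[0.999, 0.0, -0.04], [0.04, -0.001, 0.999], [0.0, -1.0, -0.001]]
wrist_force: [0.1, 0.3, -0.2]
grip_width: 0.0597
```

```bash
python3 -c "
from h import *
to(-115,45,35)"
```

```text
t 1.60 board xy -113.9 42.6 z 180.0 yaw -0.15 F(board) 0.1 0.3 -0.2 w 59.7
shift [ -1.2 145.    2.5] turn about tool y -0.15
```

>>> send_rows:
  series:
    - [0,30,2,0,0,0,60]
    - [-1,60,2.5,0,-0.15,0,60]
    - [-1,90,2.5,0,-0.15,0,60]
    - [-1,115,2.5,0,-0.15,0,60]
    - [-1,132,2.5,0,-0.15,0,60]
    - [-1,142,2.5,0,-0.15,0,60]
    - [-1,145,2.5,0,-0.15,0,60]
    - [-1,145,2.5,0,-0.15,0,60]
    - [9,145,2.5,0,-0.15,0,60]
    - [16,145,2.5,0,-0.15,0,60]
    - [22,145,2.5,0,-0.15,0,60]
    - [27,145,2.5,0,-0.15,0,60]
    - [32,145,2.5,0,-0.15,0,60]
    - [37,145,2.5,0,-0.15,0,60]
    - [42,145,2.5,0,-0.15,0,60]
    - [47,145,2.5,0,-0.15,0,60]
    - [52,145,2.5,0,-0.15,0,60]
    - [52,145,2.5,0,-0.15,0,60]

```text
t: 3.1
eef_pos: [0.5066, -0.0273, 0.0353]
tool_rot: [[0.999, 0.001, -0.045], [0.045, -0.0, 0.999], [0.001, -1.0, -0.0]]
wrist_force: [-0.3, 0.1, -0.2]
grip_width: 0.06
```

```bash
python3 -c "
from h import *
to(9,45,35)
from rig import r
import cv2
c=r.capture('top');cv2.imwrite('pics/t1.png',cv2.resize(c['image'][155:325,230:415,::-1],None,fx=3.5,fy=3.5,interpolation=cv2.INTER_CUBIC))"
```

```text
t 3.10 board xy -61.4 47.7 z 35.3 yaw 0.16 F(board) -0.3 0.2 -0.2 w 60.0
shift [70.4  0.4 -2.9] turn about tool y 0.16
```

View pics/t1.png

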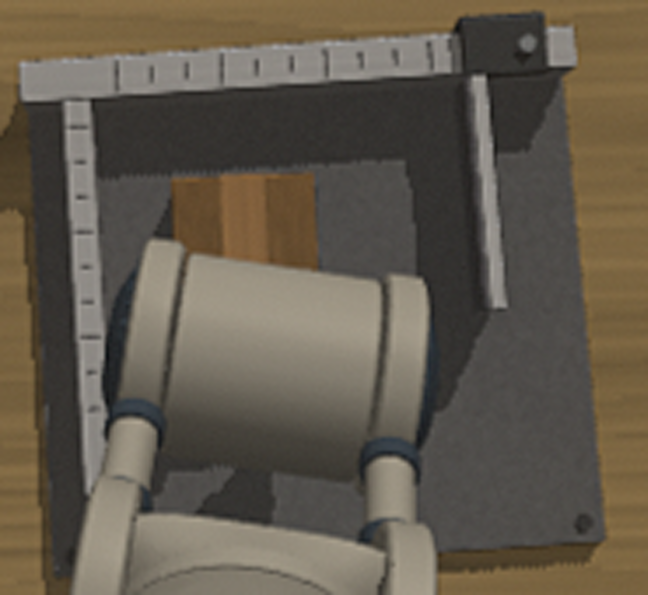

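The carton is now nearly square. Its far top edge runs from crop (172,180) to (316,173), and the gripper hides the rest.

```bash
python3 -c "
from h import *
c=np.load('top0.npz')
f=(proj_inv(c,crop([[172,180],[316,173]]),.085)-B)@rot(BA)*1e3
print(f)"
```

```text
[[73.24388617 94.02357953]
 [71.50042651 -6.21288012]]
```

>>> send_rows:
  series:
    - [4,0,-1,0,0.1,0,60]
    - [9,0,-2,0,0.15,0,60]
    - [14,0,-3,0,0.15,0,60]
    - [19,0,-3,0,0.15,0,60]
    - [24,0,-3,0,0.15,0,60]
    - [29,0,-3,0,0.15,0,60]
    - [34,0,-3,0,0.15,0,60]
    - [39,0,-3,0,0.15,0,60]
    - [44,0,-3,0,0.15,0,60]
    - [49,0,-3,0,0.15,0,60]
    - [53,0,-3,0,0.15,0,60]
    - [56,0,-3,0,0.15,0,60]
    - [58,0,-3,0,0.15,0,60]
    - [60,0,-3,0,0.15,0,60]
    - [62,0,-3,0,0.15,0,60]
    - [64,0,-3,0,0.15,0,60]
    - [64,0,-3,0,0.15,0,60]

```text
t: 4.57
eef_pos: [0.5698, -0.0273, 0.0353]
tool_rot: [[0.999, 0.001, -0.043], [0.043, -0.0, 0.999], [0.001, -1.0, -0.0]]
wrist_force: [0.5, 0.5, -0.2]
grip_width: 0.0599
```

```bash
python3 -c "
from h import *
to(9,45,35)"
```

```text
t 4.57 board xy 1.7 45.0 z 35.3 yaw 0.00 F(board) 0.6 0.5 -0.2 w 59.9
shift [7.3 0.3 0. ] turn about tool y 0.0
```

Next come small steps until the force rises.

>>> send_rows:
  series:
    - [1,0,0,0,0,0,60]
    - [2,0,0,0,0,0,60]
    - [3,0,0,0,0,0,60]
    - [4,0,0,0,0,0,60]
    - [4,0,0,0,0,0,60]

```text
t: 4.98
eef_pos: [0.5735, -0.0271, 0.0353]
tool_rot: [[0.999, 0.0, -0.043], [0.043, -0.0, 0.999], [0.0, -1.0, -0.0]]
wrist_force: [-2.0, -0.2, -0.3]
grip_width: 0.06
```

>>> send_rows:
  series:
    - [0.5,0,0,0,0,0,60]
    - [1,0,0,0,0,0,60]
    - [1.5,0,0,0,0,0,60]
    - [1.5,0,0,0,0,0,60]

```text
t: 5.32
eef_pos: [0.5734, -0.0269, 0.035]
tool_rot: [[0.999, -0.003, -0.043], [0.043, 0.0, 0.999], [-0.003, -1.0, 0.0]]
wrist_force: [-8.8, -0.9, 2.9]
grip_width: 0.0596
```

>>> send_rows:
  series:
    - [0.5,0,0,0,0,0,60]
    - [0.8,0,0,0,0,0,60]
    - [0.8,0,0,0,0,0,60]

```text
t: 5.57
eef_pos: [0.5734, -0.0269, 0.0349]
tool_rot: [[0.999, -0.004, -0.043], [0.043, 0.0, 0.999], [-0.004, -1.0, 0.001]]
wrist_force: [-14.2, -0.7, 5.3]
grip_width: 0.0599
```

>>> send_rows:
  series:
    - [-3,0,0,0,0,0,60]
    - [-10,0,0,0,0,0,60]
    - [-30,0,0,0,0,0,60]
    - [-50,0,0,0,0,0,60]
    - [-60,-20,0,0,0,0,40]
    - [-65,-50,0,0,0,0,20]
    - [-70,-85,0,0,0,0,0]
    - [-75,-115,0,0,0,0,0]
    - [-90,-125,-25,0,0,0,0]
    - [-100,-125,-60,0,0,0,0]
    - [-100,-125,-100,0,0,0,0]
    - [-100,-125,-140,0,0,0,0]
    - [-90,-125,-180,0,0,0,0]
    - [-70,-125,-205,0,0,0,0]
    - [-40,-125,-215,0,0,0,0]
    - [-40,-125,-215,0,0,0,0]

```text
t: 6.9
eef_pos: [0.549, -0.2467, 0.1605]
tool_rot: [[0.999, 0.004, -0.041], [0.041, -0.002, 0.999], [0.004, -1.0, -0.002]]
wrist_force: [-0.9, 0.4, -0.5]
grip_width: 0.0003
```

```bash
python3 -c "
from h import *
to(30,-165,40);to(30,-175,120)
from rig import r
import cv2
c=r.capture('top');cv2.imwrite('pics/t2.png',cv2.resize(c['image'][155:325,230:415,::-1],None,fx=3.5,fy=3.5,interpolation=cv2.INTER_CUBIC))
cv2.imwrite('pics/t2f.png',c['image'][:,:,::-1])
c=np.load('top0.npz')
print('roll,jar px->board',(proj_inv(c,[[455,210],[463,256]],.0)-B)@rot(BA)*1e3)"
```

```text
t 6.90 board xy -28.4 -173.4 z 160.5 yaw -0.12 F(board) -0.9 0.5 -0.5 w 0.3
shift [ 57.8 120.7   8.8] turn about tool y -0.12
t 6.90 board xy -28.4 -173.4 z 160.5 yaw -0.12 F(board) -0.9 0.5 -0.5 w 0.3
shift [58.2 40.8 -1.4] turn about tool y -0.12
roll,jar px->board [[  43.07351781 -364.22944465]
 [ -77.46440119 -371.98440073]]
```

View pics/t2.png

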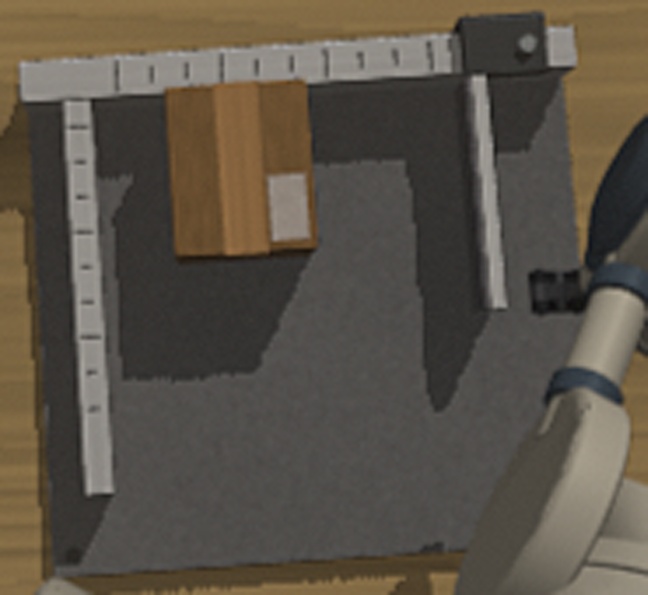

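The carton sits flush on the back stop: its far edge (166,88)–(306,80) lies along the stop face. The fingers are beside the blade at (555,290). Next I lower them outside the blade.

>>> send_rows:
  series:
    - [20,0,-2,0,0,0,0]
    - [45,0,-2,0,-0.12,0,0]
    - [60,20,-2,0,-0.12,0,0]
    - [68,45,-1,0,-0.12,0,0]
    - [68,75,-1,0,-0.12,0,0]
    - [68,100,-1,0,-0.12,0,0]
    - [68,115,-1,0,-0.12,0,0]
    - [68,120,-1,0,-0.12,0,0]
    - [68,120,4,0,-0.12,0,0]
    - [68,120,10,0,-0.12,0,0]
    - [68,120,15,0,-0.12,0,0]
    - [68,120,20,0,-0.12,0,0]
    - [68,120,26,0,-0.12,0,0]
    - [68,120,32,0,-0.12,0,0]
    - [68,120,38,0,-0.12,0,0]
    - [68,120,44,0,-0.12,0,0]
    - [68,120,50,0,-0.12,0,0]
    - [68,120,50,0,-0.12,0,0]

```text
t: 8.45
eef_pos: [0.6104, -0.1893, 0.0403]
tool_rot: [[0.999, -0.001, -0.045], [0.045, 0.0, 0.999], [-0.0, -1.0, 0.0]]
wrist_force: [-0.1, -0.0, -0.5]
grip_width: -0.0002
```

```bash
python3 -c "
from h import *
to(40,-40,40)"
```

```text
t 8.45 board xy 35.4 -118.6 z 40.3 yaw 0.16 F(board) -0.1 -0.0 -0.5 w -0.2
shift [ 4.8  0.3 78.6] turn about tool y 0.16
```

>>> send_rows:
  series:
    - [0,0,5,0,0,0,0]
    - [0,0,10,0,0.1,0,0]
    - [0,0,16,0,0.15,0,0]
    - [0,0,22,0,0.15,0,0]
    - [0,0,28,0,0.15,0,0]
    - [0,0,34,0,0.15,0,0]
    - [0,0,40,0,0.15,0,0]
    - [0,0,46,0,0.15,0,0]
    - [0,0,52,0,0.15,0,0]
    - [0,0,57,0,0.15,0,0]
    - [0,0,61,0,0.15,0,0]
    - [0,0,64,0,0.15,0,0]
    - [0,0,66,0,0.15,0,0]

```text
t: 9.53
eef_pos: [0.6077, -0.1243, 0.0403]
tool_rot: [[0.999, -0.0, -0.042], [0.042, 0.0, 0.999], [-0.0, -1.0, 0.0]]
wrist_force: [0.2, -2.1, -1.8]
grip_width: -0.0003
```

```bash
python3 -c "
from h import *
to(36,20,40)
from rig import r
import cv2
c=r.capture('scene');cv2.imwrite('pics/s3.png',cv2.resize(c['image'][120:290,200:420,::-1],None,fx=3.5,fy=3.5,interpolation=cv2.INTER_CUBIC))"
```

```text
t 9.53 board xy 35.4 -53.6 z 40.3 yaw -0.02 F(board) 0.1 -2.1 -1.8 w -0.3
shift [ 0.6  0.3 73.6] turn about tool y -0.02
```

View pics/s3.png

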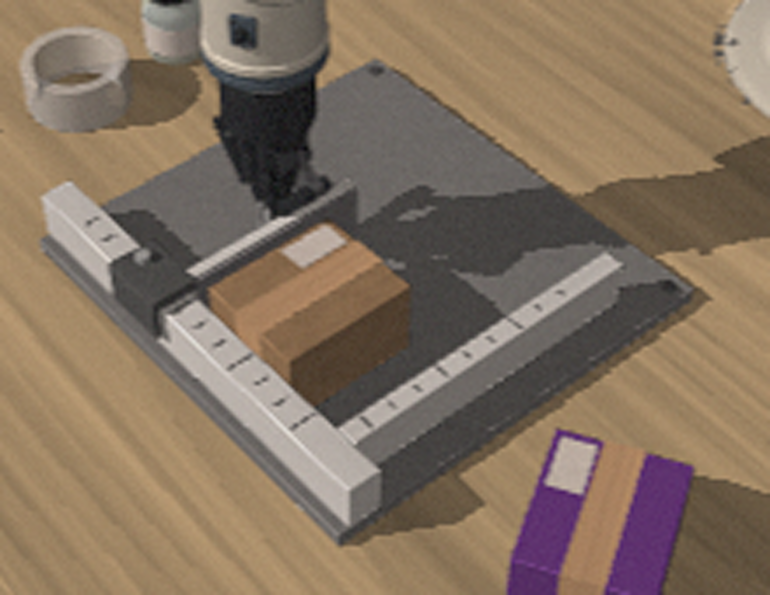

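The carton is flush with the back stop. The blade at about (280,230) is close behind it and the fingers touch only its outer face. I'll continue slowly.

>>> send_rows:
  series:
    - [0,0,4,0,0,0,0]
    - [0,0,8,0,0,0,0]
    - [0,0,12,0,0,0,0]
    - [0,0,15,0,0,0,0]
    - [0,0,18,0,0,0,0]
    - [0,0,21,0,0,0,0]
    - [0,0,24,0,0,0,0]
    - [0,0,27,0,0,0,0]
    - [0,0,30,0,0,0,0]
    - [0,0,33,0,0,0,0]
    - [0,0,36,0,0,0,0]
    - [0,0,39,0,0,0,0]
    - [0,0,42,0,0,0,0]
    - [0,0,45,0,0,0,0]
    - [0,0,48,0,0,0,0]
    - [0,0,51,0,0,0,0]
    - [0,0,54,0,0,0,0]
    - [0,0,57,0,0,0,0]
    - [0,0,60,0,0,0,0]
    - [0,0,62,0,0,0,0]

```text
t: 11.25
eef_pos: [0.6051, -0.0624, 0.0403]
tool_rot: [[0.999, 0.0, -0.042], [0.042, 0.0, 0.999], [0.0, -1.0, 0.0]]
wrist_force: [0.1, -4.7, -0.3]
grip_width: -0.0
```

```bash
python3 -c "
from h import *
to(36,20,40)"
```

```text
t 11.25 board xy 35.5 8.4 z 40.3 yaw -0.02 F(board) -0.1 -4.7 -0.3 w -0.0
shift [ 0.5  0.3 11.6] turn about tool y -0.02
```

>>> send_rows:
  series:
    - [0,0,2,0,0,0,0]
    - [0,0,4,0,0,0,0]
    - [0,0,6,0,0,0,0]
    - [0,0,8,0,0,0,0]
    - [0,0,9,0,0,0,0]
    - [0,0,10,0,0,0,0]
    - [0,0,10,0,0,0,0]

```text
t: 11.83
eef_pos: [0.6046, -0.0526, 0.0403]
tool_rot: [[0.999, -0.0, -0.042], [0.042, 0.0, 0.999], [-0.0, -1.0, 0.0]]
wrist_force: [-1.2, -2.3, 0.3]
grip_width: 0.0
```

```bash
python3 -c "
from h import *
state()"
```

```text
t 11.83 board xy 35.4 18.2 z 40.3 yaw -0.02 F(board) -1.3 -2.2 0.3 w 0.0
```

>>> send_rows:
  series:
    - [0,0,0.7,0,0,0,0]
    - [0,0,1.4,0,0,0,0]
    - [0,0,2,0,0,0,0]
    - [0,0,2,0,0,0,0]

```text
t: 12.17
eef_pos: [0.6046, -0.0508, 0.0403]
tool_rot: [[0.999, -0.0, -0.042], [0.042, 0.0, 0.999], [-0.0, -1.0, 0.0]]
wrist_force: [0.3, -3.5, 1.0]
grip_width: 0.0001
```

>>> send_rows:
  series:
    - [0,0,0.7,0,0,0,0]
    - [0,0,1.4,0,0,0,0]
    - [0,0,2,0,0,0,0]
    - [0,0,2,0,0,0,0]

```text
t: 12.5
eef_pos: [0.6045, -0.05, 0.0403]
tool_rot: [[0.999, 0.0, -0.042], [0.042, -0.002, 0.999], [0.0, -1.0, -0.002]]
wrist_force: [-1.1, -15.9, -0.1]
grip_width: -0.0001
```

The force rose to 16 N where the side stop was expected. I'll back off along -y, then go up and look.

>>> send_rows:
  series:
    - [0,0,-2,0,0,0,0]
    - [0,0,-8,0,0,0,0]
    - [0,0,-25,0,0,0,0]
    - [0,0,-50,0,0,0,0]
    - [0,0,-80,0,0,0,0]
    - [0,-25,-95,0,0,0,0]
    - [0,-55,-110,0,0,0,0]
    - [0,-90,-130,0,0,0,0]
    - [-10,-120,-160,0,0,0,0]
    - [-25,-145,-185,0,0,0,0]
    - [-45,-160,-210,0,0,0,0]
    - [-60,-160,-225,0,0,0,0]
    - [-60,-160,-225,0,0,0,0]
    - [-60,-160,-225,0,0,0,0]

```text
t: 13.67
eef_pos: [0.5534, -0.2769, 0.2005]
tool_rot: [[0.999, 0.0, -0.04], [0.04, 0.0, 0.999], [0.0, -1.0, 0.0]]
wrist_force: [-0.6, 0.3, -0.9]
grip_width: -0.0
```

```bash
python3 -c "
from h import *
state()
from rig import r
import cv2
a=r.capture('top')['image'][155:325,230:415,::-1];cv2.imwrite('pics/t4.png',cv2.resize(a,None,fx=3.5,fy=3.5,interpolation=cv2.INTER_CUBIC))
c=r.capture('scene')['image'];cv2.imwrite('pics/s4.png',cv2.resize(c[120:290,200:420,::-1],None,fx=3.5,fy=3.5,interpolation=cv2.INTER_CUBIC))"
```

```text
t 13.67 board xy -25.3 -203.7 z 200.5 yaw -0.14 F(board) -0.5 0.3 -0.9 w -0.0
```

View pics/t4.png

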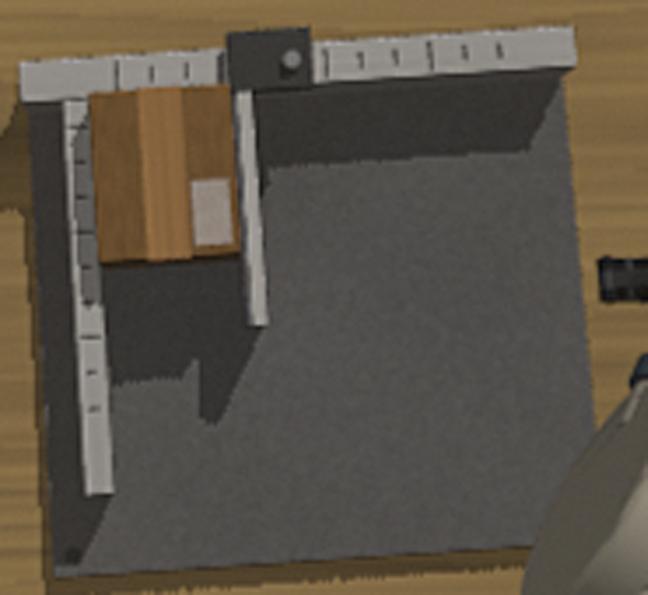

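View pics/s4.png

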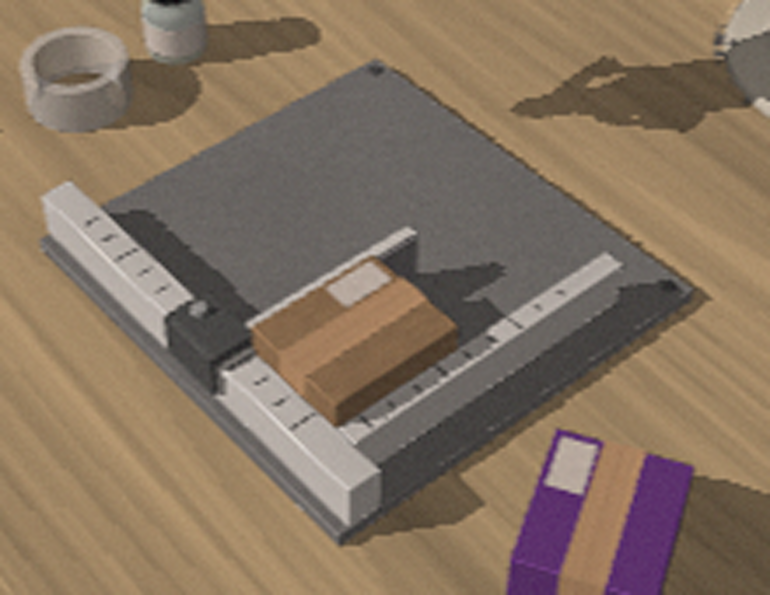

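The carton sits between side stop and blade, with its top corners at crop (91,93), (228,85), (240,250) and (101,263). I'll check the numbers.

```bash
python3 -c "
from h import *
c=np.load('top0.npz')
g=lambda p,z:((proj_inv(c,crop(p),z)-B)@rot(BA)*1e3).round(1)
f=g([[91,93],[228,85],[240,250],[101,263]],.085);print(f,f.mean(0))
print('before',g([[166,88],[306,80],[316,247],[177,257]],.085))
print('blade in,out',g([[250,322],[268,322]],.073))"
```

```text
[[138.2 146.7]
 [137.5  50.6]
 [ 21.4  50.2]
 [ 18.8 146.7]] [78.975 98.55 ]
before [[138.3  94.1]
 [137.4  -4.1]
 [ 20.   -2.4]
 [ 19.5  94. ]]
blade in,out [[-28.2  46.4]
 [-29.   33.9]]
```

Pixels put the side face 1–3 mm short, which is within calibration error. There's plenty of time, so I'll repeat the press once to confirm a hard stop.

>>> send_rows:
  series:
    - [15,0,15,0,0,0,0]
    - [35,15,40,0,0,0,0]
    - [50,40,65,0,0,0,0]
    - [60,70,95,0,0,0,0]
    - [60,105,115,0,0,0,0]
    - [60,135,130,0,0,0,0]
    - [60,155,145,0,0,0,0]
    - [60,160,165,0,0,0,0]
    - [60,160,185,0,0,0,0]
    - [60,160,200,0,0,0,0]
    - [60,160,210,0,0,0,0]
    - [60,160,216,0,0,0,0]
    - [60,160,219,0,0,0,0]
    - [60,160,219,0,0,0,0]

```text
t: 14.93
eef_pos: [0.605, -0.0546, 0.0406]
tool_rot: [[0.999, 0.001, -0.043], [0.043, -0.0, 0.999], [0.001, -1.0, -0.0]]
wrist_force: [0.5, 0.4, 0.3]
grip_width: -0.0003
```

```bash
python3 -c "
from h import *
to(36,20.5,40)"
```

```text
t 14.93 board xy 35.8 16.2 z 40.6 yaw -0.00 F(board) 0.5 0.4 0.3 w -0.3
shift [0.2 0.6 4.3] turn about tool y -0.0
```

>>> send_rows:
  series:
    - [0,0,1,0,0,0,0]
    - [0,0,2,0,0,0,0]
    - [0,0,3,0,0,0,0]
    - [0,0,4,0,0,0,0]
    - [0,0,5,0,0,0,0]
    - [0,0,6,0,0,0,0]
    - [0,0,6,0,0,0,0]

```text
t: 15.52
eef_pos: [0.6046, -0.05, 0.0403]
tool_rot: [[0.999, 0.0, -0.042], [0.042, -0.002, 0.999], [0.0, -1.0, -0.002]]
wrist_force: [-1.4, -11.7, -0.8]
grip_width: -0.0005
```

```bash
python3 -c "
from h import *
state()"
```

```text
t 15.52 board xy 35.5 20.8 z 40.3 yaw -0.02 F(board) -1.9 -11.6 -0.8 w -0.5
```

>>> send_rows:
  series:
    - [0,0,0.5,0,0,0,0]
    - [0,0,1,0,0,0,0]
    - [0,0,1,0,0,0,0]

```text
t: 15.77
eef_pos: [0.6046, -0.0499, 0.0404]
tool_rot: [[0.999, 0.0, -0.042], [0.042, -0.003, 0.999], [0.0, -1.0, -0.003]]
wrist_force: [-2.1, -21.1, -0.7]
grip_width: 0.0
```

>>> send_rows:
  series:
    - [0,0,-2,0,0,0,0]
    - [0,0,-8,0,0,0,0]
    - [0,0,-25,0,0,0,0]
    - [0,0,-50,0,0,0,0]
    - [0,0,-80,0,0,0,0]
    - [0,-25,-95,0,0,0,0]
    - [0,-55,-110,0,0,0,0]
    - [0,-90,-130,0,0,0,0]
    - [-10,-120,-160,0,0,0,0]
    - [-25,-145,-185,0,0,0,0]
    - [-45,-160,-210,0,0,0,0]
    - [-60,-160,-225,0,0,0,0]
    - [-60,-160,-225,0,0,0,0]
    - [-60,-160,-225,0,0,0,0]

```text
t: 16.93
eef_pos: [0.5533, -0.2761, 0.2005]
tool_rot: [[0.999, 0.0, -0.04], [0.04, 0.0, 0.999], [0.0, -1.0, 0.0]]
wrist_force: [0.3, 0.1, -1.3]
grip_width: 0.0
```

```bash
python3 -c "
from h import *
state()
from rig import r
import cv2
a=r.capture('top')['image'];cv2.imwrite('pics/t5.png',a[:,:,::-1])
o=cv2.imread('pics/t4.png');n=cv2.resize(a[155:325,230:415,::-1],None,fx=3.5,fy=3.5,interpolation=cv2.INTER_CUBIC)
print('mean diff near carton',np.abs(o[60:350,60:300].astype(int)-n[60:350,60:300]).mean())"
```

```text
t 16.93 board xy -25.4 -203.0 z 200.5 yaw -0.14 F(board) 0.3 0.1 -1.3 w 0.0
mean diff near carton 0.9904693486590038
```

View pics/t5.png

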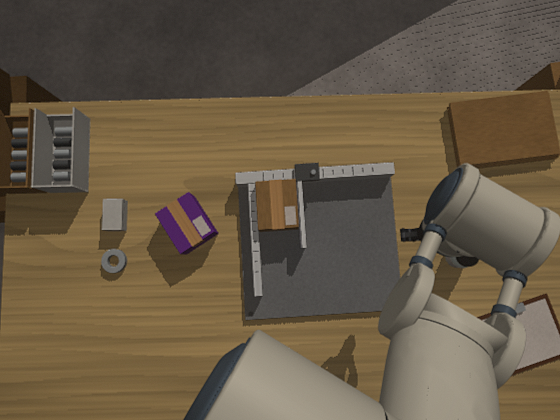

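The stop is hard: 21 N with no further motion. The carton is in its corner at (278,205), and the robot is clear and still. The purple carton, white box and bearing are unmoved.

```bash
python3 -c "
from rig import r
print(r.job_done())"
```

```text
the job is handed in; nothing more can be done
None
```

The brown carton is in the corner: flush against the back stop and held between the gauge blade and the side stop. I handed the job in at about 17 s. The judging call reports no verdict.

- **Back stop:** I pushed the carton with two spread fingertips, which squared it. It stopped dead against the back stop at 14 N.
- **Blade:** I pushed the blade by its outer face only, with closed fingers, until the carton met the side stop. I backed off, pressed again, and it held at the same position, with no further motion at 21 N.
- **Position check:** In the last measured picture the carton's centre was at about (79, 98.5) mm on the board, against the nominal (80, 100). It was square to about 1°, and its far edge had not moved while the blade was pushed. After the second press the picture around the carton was practically unchanged.
- **One disagreement:** The pixels put the side face and the blade about 3 mm short of nominal (146.7 against 150 mm, and 46.4 against 50 mm). I put this down to camera and reading error, because the force checks showed firm contact.
- **Bystanders and clearance:** The robot ended with the gripper at 0.20 m height, touching nothing. The purple carton, white box and bearing had not moved. The arm hid the tape roll and jar in the last picture; the scene view before the second press showed them standing, and I never went near them.

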